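# Turn the stop post into the jig board

### The job

Fit the short-footed stop post into the oblong socket of the jig board: stand it upright on the board over the socket with its foot clearly crossways to the socket, then, pressing only lightly, turn it until the foot drops in, and leave it fully home, upright and let go. Leave the post with the longer foot where it stands.

Things in the scene. Friction and masses are not known exactly. Their poses are not given: they have to be found in the camera images.
- stop_post: The post to fit: pale wood, 0.1 kg, upright on the bench. Foot: a bar 70 long (x) x 20 wide (y) x 24 mm high. Square shaft 34 x 34 mm on it, square to the foot, from 24 to 90 mm above the underside, plus a smaller 5 mm cap; grip the shaft by either pair of facing sides. The foot sticks out 18 mm on two sides. Origin: centre of the foot's underside, z up. A half turn makes no difference.
- long_post: The wrong post: same wood, shaft and height, but its foot is 112 mm long (along x), too long for the socket. Stands upright on the bench, to be left alone. Origin: centre of the foot's underside.
- jig_board: A plywood board 200 mm (x) by 150 mm (y) by 40 mm thick, fixed flat on the bench, with a screw head in each corner and one oblong blind socket in the middle of its top. Origin: centre of its underside.
- socket (a point): Centre of the socket's mouth, level with the board's top (40 mm above the bench). The socket is 86 mm long (x, the board's long side), 36 mm wide (y), with a flat floor 24 mm below the mouth: the short foot has 8 mm of play on every side and about 13 degrees of turn. Fully home, the foot's top is level with the board's top.
Things that resemble listed ones, but are neither listed nor needed, are in the scene too. Leave any turquoise look-alike of the stop_post alone. Leave any yellow look-alike of the jig_board alone.

How it is judged:
By the outcome, as a careful person would: the job done as asked, in the order asked, and still so for the second after the job is handed in, with the robot touching nothing.
It also fails if it takes over 45 s, if anything falls off the work surface, if the arm or the gripper's body presses on something with over 40 N, if the wrist force passes 120 N, or if a joint passes its speed limit or range.

### The arm

A 7-joint arm with a two-finger parallel gripper is mounted at the origin on the work surface. World frame = base frame: x ahead of the robot, y to its left, z up, the work surface at z = 0. Lengths are in mm, angles in degrees, forces in N, time in s.
With the tool pointing down it reaches from about 400 to 900 mm from the base axis. Payload 5.6 kg.
Tool frame: the origin (TCP) lies at the very end of the fingers, on their centre line; the grasp point (between the pads) lies 19 mm behind it; z points along the fingers, y is the line along which they close (so a half turn about z gives the same grasp; the last joint's range is limited). The gripper opens to 92 mm and grips with 3 to 60 N. Pads are 20 mm wide; open, the fingers measure 128 mm over their backs; the gripper's body (75 mm by 189 mm) begins 69 mm behind the grasp point.
Start: joints at [-65.604, 26.786, -0.665, 91.828, 0.344, 61.387, -3.226], TCP at [293.72, 579.86, 214.592] pointing down, gripper open.
Joint ranges: [-144.91, 144.91], [-17.63, 115.5], [-89.93, 88.59], [15.96, 139.68], [-74.01, 254.01], [8.47, 105.57], [-167.45, 167.45]. Speed limits (degrees/s): [147.25, 147.25, 180, 180, 180, 180, 180].

### API

Orientations are given as a 3x3 rotation matrix whose columns are the frame's x, y, z axes.
In Python, from workcell import arm gives the robot as it stands.
- The arm moves only by the tool move_arm, never from a script. Its argument "targets" is a list of rows, each a list of 3 entries, a list of its own where there are three numbers: the shift along the tool's x, y, z scaled (see below), then the turn, a rotation vector about the tool's x, y, z scaled (see below), then the opening, from 0 (shut) to 1 (fully open). A call has exactly 8 rows; each row is the pose to reach, as a shift and turn from the pose commanded when the call began, along the tool's axes at that moment; what a row does not reach only later rows make up. The controller multiplies each number of a shift by 750 mm and each number of a turn by 120 degrees. A row lasts 1/12 s, in which the tool goes at most 41.7 mm and 7.16 degrees, less where a joint would pass 70% of its speed; a pose out of reach is approached as far as the arm can. A call with a number of a shift or a turn outside -1 to 1 is refused whole. A call with a gripper value outside its range is refused whole. The fingers move at their own pace and stop on an object; "grip_force" is the grip in N (left out, the last holds). Time passes only in rows, so rows that repeat a pose let the fingers close, or fill a call up. It gives the time, the measured TCP pose, the force, the opening and the grip force at its end, in the units of the state.
- arm.state(): the state, without advancing time (a new reading comes with each control period).
- arm.camera(name): name is "side" or "top"; returns a dict with "pixels" (420x560x3 uint8, blue, green, red), "mtx" (3x3 intrinsics, pixels), "R" (3x3) and "t" (3): a world point X has camera coordinates R X + t. Camera axes: x right, y down, z forward; pixel columns grow to the right and rows downward; lengths in mm; the calibration is good to about 2 mm. A picture is of the moment at which its call begins. There is no depth.
- arm.close_job(): hands the job in; it is judged then, once.
The state is a dict: "time_s": time; "joint_positions": joint angles; "qvel": joint speeds; "effort": joint torques, N m; "position": TCP position; "tool_rot": TCP orientation; "wrist_force": force on the tool from outside, world axes, zero at the start; "torque": the same for the moment, N m; "width": finger opening in mm; "finger_force": force on a finger pad.
Only numpy, scipy, OpenCV 4.12 (cv2) and the standard library are available. Lean on these libraries where they do the work, as an engineer would, in place of code of your own. Each camera call takes 0.05 s, during which the arm holds its last target. There are 200 camera calls.

## Working session

There is one attempt and no reset: what is moved stays moved. The work goes in short steps, Python scripts to look and compute and a tool call to move; the robot and the scene stay as the last step left them, time stands still between calls to the robot, and variables do not carry over. Pictures are saved under pics/ and viewed, at most 10 in all, crops included, and the job is handed in when it is done.

Besides the shell and the picture viewer there is one more tool, called in YAML: its name, and indented under it one key for each argument. move_arm: Moves the arm, as the interface text tells. Shifts and turns lie within -1 to 1; 1 stands for 750 mm of shift or 120 degrees of turn. Its arguments: {"type":"object","properties":{"targets":{"type":"array","items":{"type":"array"}},"grip_force":{"type":"number"}},"required":["targets"]}

```bash
mkdir -p pics; python3 - <<'E'
from workcell import arm
import cv2,pickle
d={}
for n in("side","top"):
    c=arm.camera(n);d[n]=c;cv2.imwrite(f"pics/{n}0.png",c["pixels"]);print(n,c["mtx"],c["R"],c["t"])
pickle.dump(d,open("cam0.pkl","wb"))
s=arm.state();print(s["position"],s["tool_rot"],s["width"],s["wrist_force"],s["time_s"])
E
```

```text
side [[382.76865064   0.         281.8105849 ]
 [  0.         382.76865064 211.19277218]
 [  0.           0.           1.        ]] [[ 0.88087222 -0.47294088 -0.01977521]
 [-0.35168773 -0.62592768 -0.6960821 ]
 [ 0.31682783  0.62011408 -0.71768981]] [-355.89235857  181.42665594  920.93898002]
top [[442.68352003   0.         270.6124962 ]
 [  0.         442.68352003 210.12157784]
 [  0.           0.           1.        ]] [[-0.00368392 -0.99998984  0.00259872]
 [-0.98693713  0.00321724 -0.16107373]
 [ 0.16106373 -0.00315815 -0.98693895]] [  22.48368745  405.95266547 1003.51335839]
[293.53484029 579.37570319 213.74408017] [[-8.92071227e-01  4.51894442e-01 -5.82737118e-04]
 [ 4.51894797e-01  8.92070052e-01 -1.45420699e-03]
 [-1.37305723e-04 -1.56059208e-03 -9.99998773e-01]] 92.11524887881738 [0.67684549 1.17129871 0.09284409] 0.1
```

View pics/side0.png

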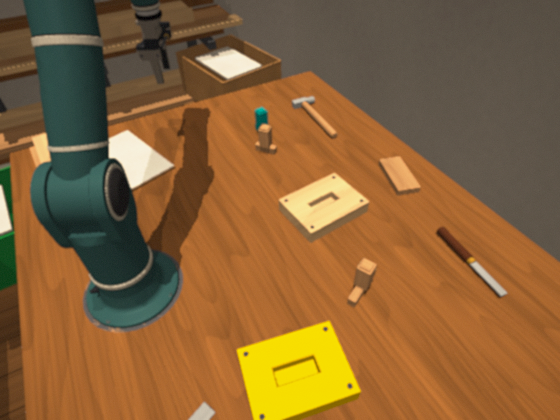

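View pics/top0.png

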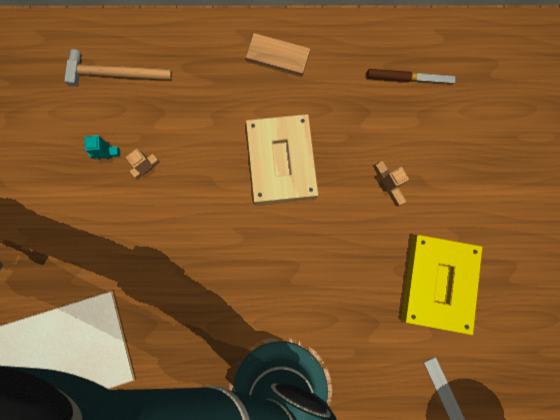

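Wooden candidates in the top view are at (141,163) with a short foot and at (391,182) with a long foot; a turquoise one stands at (100,148). The one at (141,163) fits the description. The wood board is at (282,158) and the yellow one at (443,285). I'll enlarge the candidates to confirm.

```bash
python3 - <<'E'
import cv2,pickle,numpy as np
d=pickle.load(open("cam0.pkl","rb"));t=d["top"]["pixels"];s=d["side"]["pixels"]
def crop(im,x,y,w,h,W,H):return cv2.resize(im[y:y+h,x:x+w],(W,H),interpolation=cv2.INTER_CUBIC)
a=crop(t,110,135,60,50,400,333)   # 6.667x
b=crop(t,360,150,60,50,400,333)
c=crop(t,237,105,90,105,400,467)[:267]
m=np.vstack([np.hstack([a,b]),np.hstack([c,crop(s,240,95,60,40,400,267)])])
cv2.imwrite("pics/crop1.png",m)
E
```

```text
(no output)
```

View pics/crop1.png

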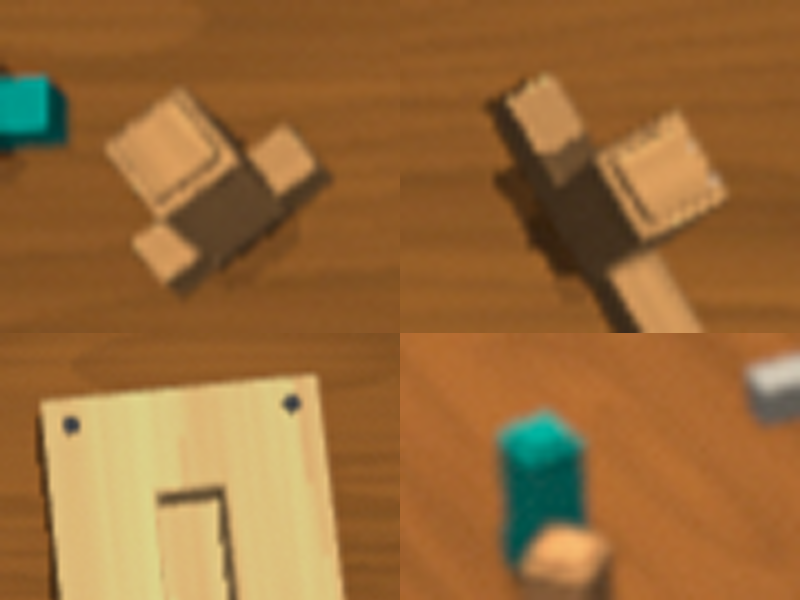

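The crop confirms it: the upper-left post, with 18 mm stubs, is the short-footed one. The upper-right post has the long foot. Next, the poses.

```bash
cat >h.py <<'E'
import numpy as np,cv2,pickle
def back(c,uv,z):
    uv=np.atleast_2d(np.array(uv,float));K,R,t=map(np.array,(c["mtx"],c["R"],c["t"]))
    r=np.c_[uv,np.ones(len(uv))]@np.linalg.inv(K).T@R; C=-R.T@t
    return C+r*((z-C[2])/r[:,2])[:,None]
def screws(c,guess,z,w=4):
    g=cv2.cvtColor(c["pixels"],cv2.COLOR_BGR2GRAY).astype(float);o=[]
    for u,v in guess:
        p=g[v-w:v+w+1,u-w:u+w+1];k=np.clip(np.median(p)-25-p,0,None);yy,xx=np.mgrid[v-w:v+w+1,u-w:u+w+1]
        o.append(((k*xx).sum()/k.sum(),(k*yy).sum()/k.sum()))
    return back(c,o,z)
E
python3 - <<'E'
from h import *
d=pickle.load(open("cam0.pkl","rb"));T=d["top"];S=d["side"]
f=lambda p:[((u+.5)/6.667-.5+110,(v+.5)/6.667-.5+135) for u,v in p]
foot=back(T,f([(287,125),(318,165),(168,283),(133,235)]),24)[:,:2]
sh=back(T,f([(105,148),(180,88),(238,158),(160,215)]),90)[:,:2]
for q in(foot,sh):
    e=np.roll(q,-1,0)-q
    print(q.mean(0).round(1),np.linalg.norm(e,axis=1).round(1),np.degrees(np.arctan2(e[:,1],e[:,0])).round(1))
def rep(P):
    print(P.round(1)[:,:2].tolist(),P.mean(0).round(1))
    for a,b in((0,1),(1,3),(3,2),(2,0)):
        e=P[b]-P[a];print(np.linalg.norm(e).round(1),np.degrees(np.arctan2(e[1],e[0])).round(1))
rep(screws(T,[(253,126),(303,121),(260,195),(312,189)],41))
g=cv2.resize(S["pixels"][165:245,270:380],None,fx=6,fy=6,interpolation=cv2.INTER_CUBIC)
h=cv2.resize(T["pixels"][130:190,262:302],None,fx=8,fy=8,interpolation=cv2.INTER_CUBIC)
cv2.imwrite("pics/b.png",g);cv2.imwrite("pics/sock.png",h)
E
```

```text
[518.6 325.5] [19.  67.8 22.2 67.4] [-141.8  129.9   37.   -52.8]
[518.  325.8] [32.1 32.1 32.2 30.5] [ -49.3 -139.9  127.9   40.1]
[[611.0, 63.6], [622.9, -55.7], [441.9, 47.0], [453.8, -72.5]] [532.4  -4.4  41. ]
120.0 -84.3
169.9 -174.4
120.0 95.7
169.9 5.6
```

View pics/sock.png

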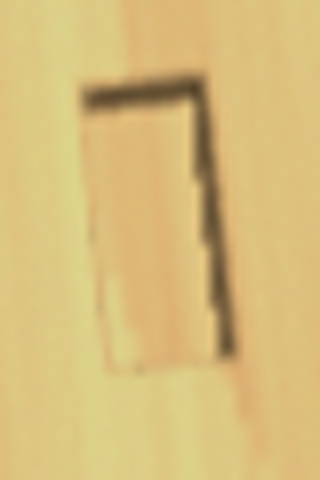

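```bash
cat >plan.py <<'E'
import sys,numpy as np
from scipy.spatial.transform import Rotation as Ro
from workcell import arm
s=arm.state();R=np.array(s["tool_rot"]);p=np.array(s["position"])
np.set_printoptions(suppress=True,precision=4)
print("t",s["time_s"],"pos",p.round(1),"yaw_y",np.degrees(np.arctan2(R[1,1],R[0,1])).round(2),"F",np.round(s["wrist_force"],1),"w",round(s["width"],1),"ff",s["finger_force"],"j",np.round(s["joint_positions"],0))
x,y,z,w=map(float,sys.argv[1:5]);a=np.radians(w)
G=np.array([[-np.sin(a)*-1,0,0],[0,0,0],[0,0,-1.]])
yv=np.array([np.cos(a),np.sin(a),0]);zv=np.array([0,0,-1.]);G=np.c_[np.cross(yv,zv),yv,zv]
print("shift",R.T@(np.array([x,y,z])-p)/750,"turn",np.degrees(Ro.from_matrix(R.T@G).as_rotvec())/120)
E
python3 plan.py 518.3 325.6 150 129.5
python3 - <<'E'
from h import *
T=pickle.load(open("cam0.pkl","rb"))["top"]
q=np.array([(80,88),(203,73),(235,355),(108,375)],float);q=(q+.5)/8-.5+[262,130]
print(back(T,q,40).mean(0), back(T,[(98,148)],60),back(T,[(117,152)],24))
E
```

```text
t 0.1 pos [293.5 579.4 213.7] yaw_y 63.13 F [0.7 1.2 0.1] w 92.1 ff 0.0 j [-66.  27.  -1.  92.   0.  61.  -3.]
shift [-0.4202 -0.1663  0.0853] turn [-0.0007 -0.0004 -0.553 ]
[531.72291703  -4.27729023  40.        ] [[549.5744333  422.81642232  60.        ]] [[550.66549542 390.87235839  24.        ]]
```

move_arm:
  targets:
    - [[-0.42,-0.166,0.085],[0,0,-0.553],1]
    - [[-0.42,-0.166,0.085],[0,0,-0.553],1]
    - [[-0.42,-0.166,0.085],[0,0,-0.553],1]
    - [[-0.42,-0.166,0.085],[0,0,-0.553],1]
    - [[-0.42,-0.166,0.085],[0,0,-0.553],1]
    - [[-0.42,-0.166,0.085],[0,0,-0.553],1]
    - [[-0.42,-0.166,0.085],[0,0,-0.553],1]
    - [[-0.42,-0.166,0.085],[0,0,-0.553],1]
  grip_force: 15

```text
time_s: 0.77
position: [511.4, 333.6, 152.5]
tool_rot: [[-0.86, -0.51, -0.0], [-0.51, 0.86, -0.0], [0.001, -0.0, -1.0]]
wrist_force: [-0.4, 0.8, 0.5]
width: 92.0
finger_force: 0.0
```

```bash
python3 plan.py 518.3 325.6 150 129.5
```

```text
t 0.7667 pos [511.4 333.6 152.5] yaw_y 120.67 F [-0.4  0.8  0.5] w 92.0 ff 0.0 j [-30.  27.  -8. 100.   5.  53.  81.]
shift [-0.0025 -0.0139  0.0033] turn [ 0.     -0.0002 -0.0736]
```

move_arm:
  targets:
    - [[-0.002,-0.012,0.003],[0,0,-0.074],1]
    - [[-0.002,-0.012,0.003],[0,0,-0.074],1]
    - [[-0.002,-0.012,0.003],[0,0,-0.074],1]
    - [[-0.002,-0.012,0.003],[0,0,-0.074],1]
    - [[-0.002,-0.012,0.003],[0,0,-0.074],1]
    - [[-0.002,-0.012,0.003],[0,0,-0.074],1]
    - [[-0.002,-0.012,0.003],[0,0,-0.074],1]
    - [[-0.002,-0.012,0.003],[0,0,-0.074],1]

```text
time_s: 1.43
position: [516.0, 329.0, 151.0]
tool_rot: [[-0.775, -0.633, 0.0], [-0.633, 0.775, 0.0], [-0.0, -0.0, -1.0]]
wrist_force: [-0.3, -0.5, 0.8]
width: 92.2
finger_force: 0.0
```

```bash
python3 plan.py 518.3 325.6 45 129.5; python3 - <<'E'
from workcell import arm
import cv2
c=arm.camera("top");cv2.imwrite("pics/p2.png",cv2.resize(c["pixels"][100:220,70:230],None,fx=5,fy=5,interpolation=2))
E
```

```text
t 1.4333 pos [516. 329. 151.] yaw_y 129.24 F [-0.3 -0.5  0.8] w 92.2 ff 0.0 j [-28.  28. -10. 100.   6.  53.  89.]
shift [ 0.0005 -0.0054  0.1413] turn [-0.      0.0001 -0.0022]
```

View pics/p2.png

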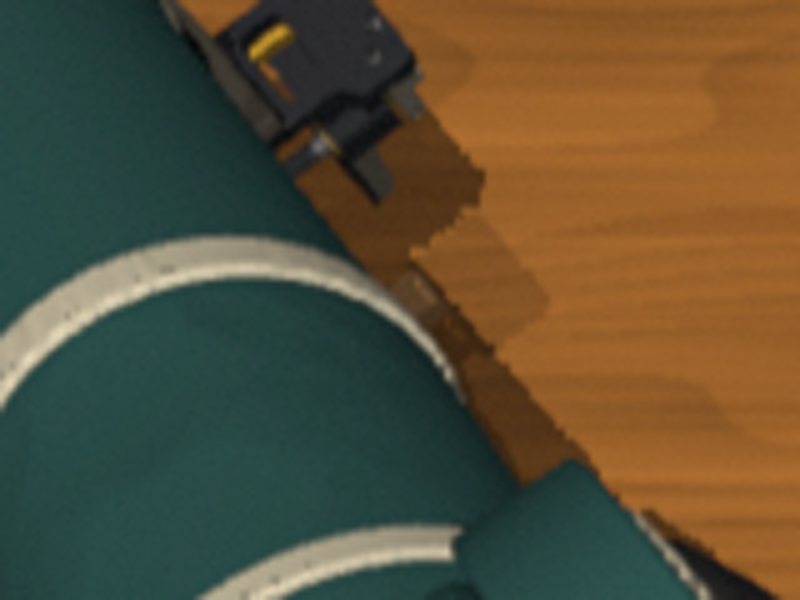

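The arm hides the post in this view, with only the gripper and one foot stub at about crop (425,295) showing, so I'll go by the measured poses. Descending.

move_arm:
  targets:
    - [[0,-0.006,0.04],[0,0,-0.002],1]
    - [[0,-0.006,0.08],[0,0,-0.002],1]
    - [[0,-0.006,0.11],[0,0,-0.002],1]
    - [[0,-0.006,0.13],[0,0,-0.002],1]
    - [[0,-0.006,0.141],[0,0,-0.002],1]
    - [[0,-0.006,0.141],[0,0,-0.002],1]
    - [[0,-0.006,0.141],[0,0,-0.002],0.2]
    - [[0,-0.006,0.141],[0,0,-0.002],0.2]

```text
time_s: 2.15
position: [520.1, 325.5, 46.3]
tool_rot: [[-0.772, -0.635, 0.002], [-0.635, 0.772, 0.001], [-0.002, -0.0, -1.0]]
wrist_force: [-0.1, 0.5, 0.6]
width: 80.7
finger_force: 0.0
```

move_arm:
  targets:
    - [[0,0,0],[0,0,0],0.2]
    - [[0,0,0],[0,0,0],0.2]
    - [[0,0,0],[0,0,0],0.2]
    - [[0,0,0],[0,0,0],0.2]
    - [[0,0,0],[0,0,0],0.2]
    - [[0,0,0],[0,0,0],0.2]
    - [[0,0,0],[0,0,0],0.2]
    - [[0,0,0],[0,0,0],0.2]

```text
time_s: 2.82
position: [519.3, 324.9, 45.1]
tool_rot: [[-0.772, -0.635, 0.0], [-0.635, 0.772, 0.0], [-0.0, -0.0, -1.0]]
wrist_force: [-0.5, -0.2, 0.0]
width: 33.9
finger_force: 15.0
```

```bash
python3 plan.py 518.3 325.6 150 129.5; python3 - <<'E'
from workcell import arm
import cv2
c=arm.camera("side");cv2.imwrite("pics/p3.png",cv2.resize(c["pixels"][90:170,200:320],None,fx=5,fy=5,interpolation=2))
E
```

```text
t 2.8167 pos [519.3 324.9  45.1] yaw_y 129.42 F [-0.5 -0.2  0. ] w 33.9 ff 14.988219738006592 j [-29.  36.  -9. 103.   8.  42.  88.]
shift [ 0.0004  0.0016 -0.1398] turn [-0.      0.     -0.0006]
```

View pics/p3.png

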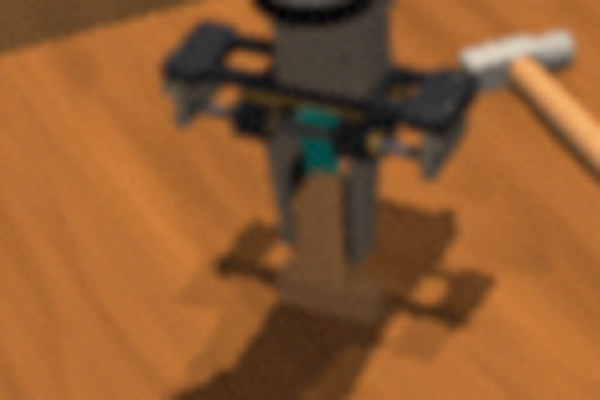

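Gripped at width 33.9 mm, with the fingers closing along the foot. Lifting, then carrying to the socket.

move_arm:
  targets:
    - [[0,0,-0.03],[0,0,0],0.2]
    - [[0,0,-0.06],[0,0,0],0.2]
    - [[0,0,-0.1],[0,0,0],0.2]
    - [[0,0,-0.13],[0,0,0],0.2]
    - [[0,0,-0.14],[0,0,0],0.2]
    - [[0,0,-0.14],[0,0,0],0.2]
    - [[0,0,-0.14],[0,0,0],0.2]
    - [[0,0,-0.14],[0,0,0],0.2]

```text
time_s: 3.53
position: [518.3, 324.0, 148.1]
tool_rot: [[-0.772, -0.635, -0.003], [-0.635, 0.772, -0.002], [0.003, 0.0, -1.0]]
wrist_force: [0.1, -0.7, -1.5]
width: 33.7
finger_force: 15.0
```

```bash
python3 plan.py 532 -4.4 125 95.6
```

```text
t 3.5333 pos [518.3 324.  148.1] yaw_y 129.42 F [ 0.1 -0.7 -1.5] w 33.7 ff 14.987988620996475 j [-28.  28. -10. 100.   6.  53.  89.]
shift [ 0.2639 -0.3499  0.0316] turn [-0.0003 -0.0015  0.2819]
```

move_arm:
  targets:
    - [[0.03,-0.04,0],[0,0,0.03],0.2]
    - [[0.065,-0.085,0],[0,0,0.07],0.2]
    - [[0.1,-0.13,0.005],[0,0,0.11],0.2]
    - [[0.13,-0.175,0.01],[0,0,0.15],0.2]
    - [[0.165,-0.22,0.015],[0,0,0.19],0.2]
    - [[0.2,-0.265,0.02],[0,0,0.23],0.2]
    - [[0.23,-0.305,0.025],[0,0,0.26],0.2]
    - [[0.264,-0.35,0.031],[0,0,0.282],0.2]

```text
time_s: 4.2
position: [531.6, -4.8, 125.2]
tool_rot: [[-0.996, -0.094, -0.003], [-0.094, 0.996, -0.0], [0.003, -0.0, -1.0]]
wrist_force: [1.9, 0.3, -2.0]
width: 34.1
finger_force: 15.0
```

move_arm:
  targets:
    - [[0,0,0],[0,0,0],0.2]
    - [[0,0,0],[0,0,0],0.2]
    - [[0,0,0],[0,0,0],0.2]
    - [[0,0,0],[0,0,0],0.2]
    - [[0,0,0],[0,0,0],0.2]
    - [[0,0,0],[0,0,0],0.2]
    - [[0,0,0],[0,0,0],0.2]
    - [[0,0,0],[0,0,0],0.2]

```text
time_s: 4.87
position: [533.0, -2.2, 127.0]
tool_rot: [[-0.995, -0.098, 0.0], [-0.098, 0.995, 0.0], [-0.0, 0.0, -1.0]]
wrist_force: [0.2, -0.4, -0.2]
width: 33.6
finger_force: 15.0
```

```bash
python3 plan.py 532 -4.4 90 95.6; python3 - <<'E'
from workcell import arm
import cv2
c=arm.camera("side");cv2.imwrite("pics/p4.png",cv2.resize(c["pixels"][120:250,250:410],None,fx=5,fy=4.6,interpolation=2))
E
```

```text
t 4.8667 pos [533.   -2.2 127. ] yaw_y 95.65 F [ 0.2 -0.4 -0.2] w 33.6 ff 14.988004714250565 j [ -5.  22.   2. 113.  -1.  45.  93.]
shift [ 0.0017 -0.0028  0.0493] turn [0.     0.0001 0.0004]
```

View pics/p4.png

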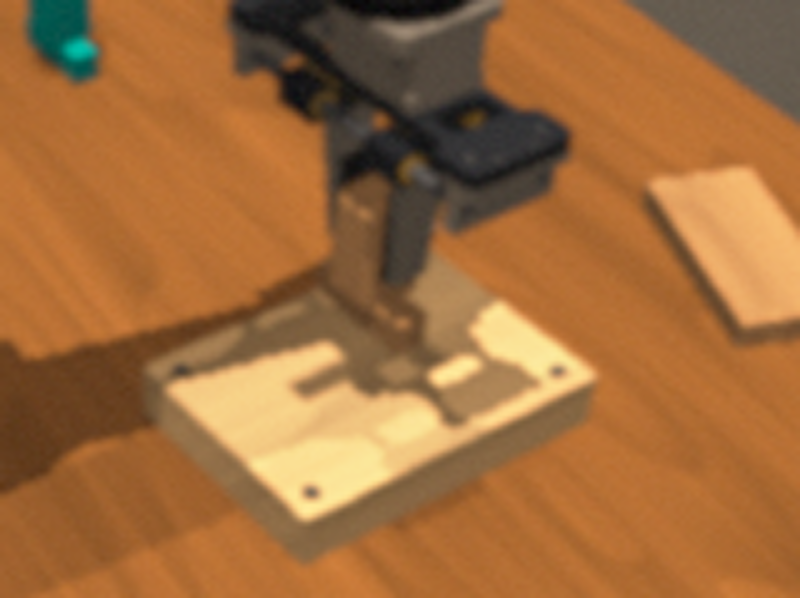

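The post hangs upright over the board, its foot crossways to the socket. Contact is expected at TCP z of about 85. Lowering in steps.

move_arm:
  targets:
    - [[0,-0.001,0.01],[0,0,0],0.2]
    - [[0.001,-0.002,0.02],[0,0,0],0.2]
    - [[0.001,-0.002,0.03],[0,0,0],0.2]
    - [[0.001,-0.003,0.04],[0,0,0],0.2]
    - [[0.001,-0.003,0.046],[0,0,0],0.2]
    - [[0.001,-0.003,0.05],[0,0,0],0.2]
    - [[0.001,-0.003,0.052],[0,0,0],0.2]
    - [[0.001,-0.003,0.052],[0,0,0],0.2]

```text
time_s: 5.58
position: [532.4, -5.1, 87.5]
tool_rot: [[-0.995, -0.097, -0.0], [-0.097, 0.995, -0.0], [0.0, 0.0, -1.0]]
wrist_force: [-0.1, -0.0, -1.5]
width: 33.9
finger_force: 15.0
```

move_arm:
  targets:
    - [[0,0,0],[0,0,0],0.2]
    - [[0,0,0.001],[0,0,0],0.2]
    - [[0,0,0.002],[0,0,0],0.2]
    - [[0,0,0.003],[0,0,0],0.2]
    - [[0,0,0.004],[0,0,0],0.2]
    - [[0,0,0.004],[0,0,0],0.2]
    - [[0,0,0.004],[0,0,0],0.2]
    - [[0,0,0.004],[0,0,0],0.2]

```text
time_s: 6.25
position: [532.7, -5.1, 85.1]
tool_rot: [[-0.995, -0.097, 0.001], [-0.097, 0.995, 0.0], [-0.001, -0.0, -1.0]]
wrist_force: [1.1, 0.5, 0.8]
width: 33.7
finger_force: 15.0
```

```bash
python3 plan.py 532 -4.4 85 95.6
```

```text
t 6.25 pos [532.7  -5.1  85.1] yaw_y 95.58 F [1.1 0.5 0.8] w 33.7 ff 14.988197833299637 j [ -4.  26.   2. 114.  -1.  40.  93.]
shift [0.0008 0.001  0.0001] turn [-0.      0.0003 -0.0001]
```

move_arm:
  targets:
    - [[0,0,0.001],[0,0,0],0.2]
    - [[0,0,0.001],[0,0,0],0.2]
    - [[0,0,0.002],[0,0,0],0.2]
    - [[0,0,0.002],[0,0,0],0.2]
    - [[0,0,0.002],[0,0,0],0.2]
    - [[0,0,0.002],[0,0,0],0.2]
    - [[0,0,0.002],[0,0,0],0.2]
    - [[0,0,0.002],[0,0,0],0.2]

```text
time_s: 6.92
position: [533.0, -5.0, 85.0]
tool_rot: [[-0.995, -0.097, 0.001], [-0.097, 0.995, 0.0], [-0.001, 0.0, -1.0]]
wrist_force: [-2.4, 0.8, 11.2]
width: 33.9
finger_force: 15.0
```

```bash
python3 plan.py 532 -4.4 85 5.6
```

```text
t 6.9167 pos [533.  -5.  85.] yaw_y 95.56 F [-2.4  0.8 11.2] w 33.9 ff 14.998719692230225 j [ -4.  26.   2. 114.  -1.  40.  93.]
shift [ 0.0013  0.001  -0.0001] turn [0.0005 0.0004 0.7497]
```

On the board at z 85 with 11 N. I'll ease off a little and begin turning.

move_arm:
  targets:
    - [[0,0,-0.001],[0,0,0],0.2]
    - [[0.001,0.001,-0.001],[0,0,0.05],0.2]
    - [[0.001,0.001,-0.001],[0,0,0.1],0.2]
    - [[0.001,0.001,-0.001],[0,0,0.15],0.2]
    - [[0.001,0.001,-0.001],[0,0,0.2],0.2]
    - [[0.001,0.001,-0.001],[0,0,0.25],0.2]
    - [[0.001,0.001,-0.001],[0,0,0.3],0.2]
    - [[0.001,0.001,-0.001],[0,0,0.34],0.2]

```text
time_s: 7.58
position: [533.5, -4.9, 85.0]
tool_rot: [[-0.814, 0.581, 0.004], [0.581, 0.814, -0.001], [-0.004, 0.002, -1.0]]
wrist_force: [1.0, -2.4, 1.3]
width: 33.7
finger_force: 15.0
```

```bash
python3 plan.py 532 -4.4 85 5.6
```

```text
t 7.5833 pos [533.5  -4.9  85. ] yaw_y 54.51 F [ 1.  -2.4  1.3] w 33.7 ff 14.994179606437683 j [-12.  26.  12. 115.  -8.  40.  58.]
shift [ 0.002  -0.0006 -0.    ] turn [0.0015 0.0012 0.4076]
```

move_arm:
  targets:
    - [[0.001,0,0],[0,0,0.04],0.2]
    - [[0.002,0,0],[0,0,0.08],0.2]
    - [[0.002,-0.001,0.0003],[0,0,0.12],0.2]
    - [[0.002,-0.001,0.0005],[0,0,0.15],0.2]
    - [[0.002,-0.001,0.0005],[0,0,0.18],0.2]
    - [[0.002,-0.001,0.0005],[0,0,0.21],0.2]
    - [[0.002,-0.001,0.0005],[0,0,0.24],0.2]
    - [[0.002,-0.001,0.0005],[0,0,0.25],0.2]

```text
time_s: 8.25
position: [531.7, -4.7, 84.7]
tool_rot: [[-0.417, 0.909, 0.004], [0.909, 0.417, -0.001], [-0.002, 0.003, -1.0]]
wrist_force: [1.0, -0.9, 5.7]
width: 33.5
finger_force: 15.0
```

```bash
python3 plan.py 532 -4.4 85 5.6
```

```text
t 8.25 pos [531.7  -4.7  84.7] yaw_y 24.65 F [ 1.  -0.9  5.7] w 33.5 ff 14.997747838497162 j [-18.  26.  19. 115. -13.  40.  33.]
shift [ 0.0001  0.0005 -0.0003] turn [0.0016 0.0007 0.1588]
```

move_arm:
  targets:
    - [[0,0,0],[0,0,0.03],0.2]
    - [[0,0,0],[0,0,0.06],0.2]
    - [[0,0,0],[0,0,0.09],0.2]
    - [[0,0,0],[0,0,0.12],0.2]
    - [[0,0,0],[0,0,0.14],0.2]
    - [[0,0,0],[0,0,0.159],0.2]
    - [[0,0,0.0005],[0,0,0.159],0.2]
    - [[0,0,0.001],[0,0,0.159],0.2]

```text
time_s: 8.92
position: [529.5, -4.0, 82.6]
tool_rot: [[-0.101, 0.995, -0.001], [0.995, 0.101, -0.0], [0.0, -0.001, -1.0]]
wrist_force: [-0.3, 0.0, -0.5]
width: 34.2
finger_force: 15.0
```

```bash
python3 plan.py 532 -4.4 80 5.6
```

```text
t 8.9167 pos [529.5  -4.   82.6] yaw_y 5.81 F [-0.3  0.  -0.5] w 34.2 ff 14.999001771211624 j [-22.  27.  24. 116. -16.  41.  17.]
shift [-0.0009  0.0033  0.0035] turn [-0.0005 -0.      0.0018]
```

The foot has dropped past the rim: z is 82.6 and the force is about zero. Lowering to the floor, expected at z of about 61.

move_arm:
  targets:
    - [[0,0.002,0.003],[0,0,0.001],0.2]
    - [[0,0.003,0.008],[0,0,0.001],0.2]
    - [[0,0.003,0.013],[0,0,0.001],0.2]
    - [[0,0.003,0.018],[0,0,0.001],0.2]
    - [[0,0.003,0.022],[0,0,0.001],0.2]
    - [[0,0.003,0.025],[0,0,0.001],0.2]
    - [[0,0.003,0.027],[0,0,0.001],0.2]
    - [[0,0.003,0.028],[0,0,0.001],0.2]

```text
time_s: 9.58
position: [532.1, -4.0, 61.7]
tool_rot: [[-0.097, 0.995, -0.0], [0.995, 0.097, -0.0], [-0.0, -0.0, -1.0]]
wrist_force: [0.1, 0.7, -1.3]
width: 33.7
finger_force: 15.0
```

```bash
python3 plan.py 532 -4.4 61 5.6
```

```text
t 9.5833 pos [532.1  -4.   61.7] yaw_y 5.58 F [ 0.1  0.7 -1.3] w 33.7 ff 14.99881625175476 j [-21.  29.  23. 116. -18.  38.  18.]
shift [-0.0005 -0.0002  0.001 ] turn [-0.0002  0.     -0.0002]
```

Last millimetre, a light touch on the floor, then release.

move_arm:
  targets:
    - [[0,0,0.0005],[0,0,0],0.2]
    - [[0,0,0.001],[0,0,0],0.2]
    - [[0,0,0.0013],[0,0,0],0.2]
    - [[0,0,0.0015],[0,0,0],0.2]
    - [[0,0,0.0015],[0,0,0],0.2]
    - [[0,0,0.0015],[0,0,0],0.2]
    - [[0,0,0.0015],[0,0,0],0.2]
    - [[0,0,0.0015],[0,0,0],0.2]

```text
time_s: 10.25
position: [532.3, -4.0, 61.1]
tool_rot: [[-0.097, 0.995, 0.0], [0.995, 0.097, 0.0], [0.0, 0.0, -1.0]]
wrist_force: [-0.4, -0.0, 0.7]
width: 34.2
finger_force: 15.0
```

move_arm:
  targets:
    - [[0,0,0],[0,0,0],0.7]
    - [[0,0,0],[0,0,0],0.7]
    - [[0,0,0],[0,0,0],0.7]
    - [[0,0,0],[0,0,0],0.7]
    - [[0,0,0],[0,0,0],0.7]
    - [[0,0,0],[0,0,0],0.7]
    - [[0,0,0],[0,0,0],0.7]
    - [[0,0,0],[0,0,0],0.7]

```text
time_s: 10.92
position: [532.2, -4.0, 60.9]
tool_rot: [[-0.097, 0.995, 0.0], [0.995, 0.097, -0.0], [-0.0, 0.0, -1.0]]
wrist_force: [0.1, -0.7, 0.3]
width: 64.6
finger_force: 0.0
```

move_arm:
  targets:
    - [[0,0,-0.02],[0,0,0],0.8]
    - [[0,0,-0.06],[0,0,0],0.8]
    - [[0,0,-0.1],[0,0,0],0.8]
    - [[0,0,-0.14],[0,0,0],0.8]
    - [[0,0,-0.18],[0,0,0],0.8]
    - [[0,0,-0.2],[0,0,0],0.8]
    - [[0,0,-0.2],[0,0,0],0.8]
    - [[0,0,-0.2],[0,0,0],0.8]

```text
time_s: 11.58
position: [532.5, -3.8, 211.4]
tool_rot: [[-0.097, 0.995, 0.002], [0.995, 0.097, 0.001], [0.001, 0.002, -1.0]]
wrist_force: [-0.3, -0.3, -0.3]
width: 73.4
finger_force: 0.0
```

```bash
python3 - <<'E'
from workcell import arm
import cv2
c=arm.camera("side");cv2.imwrite("pics/p5.png",cv2.resize(c["pixels"][120:250,250:410],None,fx=5,fy=4.6,interpolation=2))
E
```

```text
(no output)
```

View pics/p5.png

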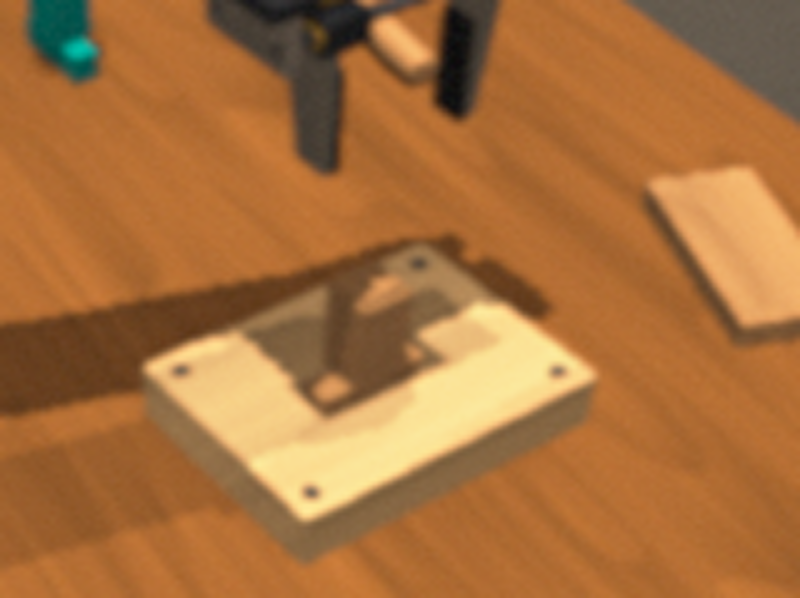

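The post stands upright in the socket (crop about (370,340)) with its foot top level with the board, and the gripper is clear above it. Handing in.

```bash
python3 -c "
from workcell import arm
print(arm.close_job())"
```

```text
the job is handed in; nothing more can be done
None
```

The short-footed stop post is fully home in the jig board's socket, upright and let go after the crossways start and light turn, the long post was left alone, and the job was handed in at about 12 s.

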